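# Fold out the extension leaf and level a tilting press bed

## Task

Set up the little press bed for a long shaft. First take the yellow leaf by its black peg, swing it up past vertical and lower it gently, without letting it drop, until it rests fully on its stops beside the bed; then turn the red knob until the bed sits level, and let go. Leave the other things on the bench where they are.

Things in the scene. Friction and masses are not known exactly. Their poses are not given: they have to be found in the camera images.
- bed (a joint): tilt (rad) of the bare steel bed (170 mm front to back, 200 wide, 16 thick) about the hinge along its far edge, on a blue base: 0 is level, negative: the edge near the robot hangs low, positive: it stands high. Starts low, -0.05 to -0.11. Moved only by the red knob through a self-locking jack; stays where the knob leaves it.
- tilt_knob (a joint): angle of the red knob (rad); grows when turned clockwise as seen looking at its face (from above), which raises the bed's near edge: 1 rad of knob is 0.025 rad of bed tilt; the bed is level when this reads 0. Starts between -4.3 and -2.1. Stiff (0.15 N m), stays where left; stops at -6 and 4.
- knob_grip (a point): point to grip on the axis of the red ribbed knob, a drum 46 mm in diameter, 32 high, at the bed's right side; 20 mm above its underside. Its fixed axis leans 32 degrees from vertical, to the right, away from the bed: z here is that axis, out of the face; x and y turn with the knob. Grip it at any angle round the axis. Below it: a 26 mm neck, then a blue housing 36 mm wide, its top 42 mm above the bench.
- leaf (a joint): angle of the yellow leaf in rad: 0 is parked, leaning 25 degrees past vertical inwards over the bed; 0.44 is straight up from the bed; 2.007 is folded out flat beside the bed, in one plane with it, on its stops. Beyond upright it falls outwards if let go; the hinge drags only a little.
- leaf_hinge (a point): middle of the leaf's hinge line, at the top of the bed's left edge. It moves with the bed: x is along the hinge (away from the robot), y points outwards to the side where the leaf folds out, z is the normal of the bed's top.
- leaf_grip (a point): point on the axis of the leaf's black peg, 14 mm in diameter, which sticks out 50 mm parallel to the hinge from the robot-side edge of the yellow leaf (140 x 120 x 12 mm, 0.45 kg). It lies 27 mm out from that edge, 97 mm from leaf_hinge along the hinge (to the robot), 108 mm from the hinge line; 100 mm above the bed's top when parked, 6 mm below it when folded out. The peg may turn in the fingers.
- hammer: bystander: hammer with a wooden handle, 260 mm long, lying to the right of the base; origin under its middle
- v_block: bystander: dark steel V-block 50 x 70 x 44 mm, right of the base behind the knob; origin under its centre
- green_block: bystander: green steel block 45 x 50 x 45 mm at the left; origin under its centre
- bearing: bystander: steel bearing ring, 72 mm in diameter, 20 mm high, lying under where the leaf folds out; origin under its centre
- oil: bystander: blue oil bottle, 60 mm in diameter, 120 mm high, in front of the base; origin under its centre
- wrench: bystander: flat steel wrench 180 mm long, 8 mm thick, at the left front; origin under its middle

How it is judged (in metres and radians):
On the way, in this order (a step that is already met when the one before it is completed fails the run):
1. the leaf lies folded out on its stops (value of joint leaf above 1.95 rad), for 0.2 s.
2. the bed is level (value of joint bed between -0.012 and 0.012 rad), for 0.2 s.
At the end, for the whole second after the job is handed in: The leaf lies folded out on its stops (joint above 1.95 of 2.007 rad), the bed is level within 0.012 rad (0.7 degrees), and both are at rest (all of step 2 and value of joint leaf above 1.95 rad and velocity of joint leaf between -0.1 and 0.1 rad/s and velocity of joint bed between -0.02 and 0.02 rad/s); the robot touches nothing.
It fails at once if the leaf is dropped or slammed down: on its way down to the stops it moves outwards faster than 2.2 rad/s (value of joint leaf above 1.2 rad and velocity of joint leaf above 2.2 rad/s).
It fails at once if a bystander is moved by more than 30 mm (distance of any of v_block, hammer, green_block, bearing, oil, wrench from where it was at the start of the episode above 0.03 m).
It also fails if it takes over 72 s, if anything falls off the work surface, if the arm or the gripper's body presses on something with over 40 N, if the wrist force passes 120 N, or if a joint passes its speed limit or range.

## Robot

A 6-joint arm with a two-finger parallel gripper is mounted at the origin on the work surface. World frame = base frame: x ahead of the robot, y to its left, z up, the work surface at z = 0. Lengths are in m, angles in degrees, forces in N, time in s.
With the tool pointing down it reaches from about 0.4 to 0.825 m from the base axis. Payload 7 kg.
Tool frame: the origin (TCP) lies at the very end of the fingers, on their centre line; the grasp point (between the pads) lies 19 mm behind it (ctrl.grip_depth is the z of the grasp point in the tool frame, in m); z points along the fingers, y is the direction in which the jaws open and shut (so a half turn about z gives the same grasp; the last joint's range is limited). The gripper opens to 88 mm and grips with 3 to 60 N. Pads are 19 mm wide; open, the fingers measure 130 mm over their backs; the gripper's body (78 mm by 193 mm) begins 47 mm behind the grasp point.
Start: joints at [85.434, 20.546, 0.682, 0, -70.136, -16.507], TCP at [0.243, 0.63, 0.227] pointing down, gripper open.
Joint ranges: [-176.03, 176.03], [-82.01, 121.73], [-58.28, 71.71], [-173.87, 95.51], [-174.79, -0.11], [-173.66, 173.66]. Speed limits (degrees/s): [136.94, 136.94, 172.46, 180, 180, 180].

## Interface

Orientations are given as [roll, pitch, yaw] about the fixed x, y, z axes, in that order (R = Rz(yaw) Ry(pitch) Rx(roll)).
In Python, from plant import telemetry, snapshot, job, models, ctrl gives the robot as it stands.
- The arm moves only by the tool jog_arm, never from a script. Its argument "targets" is text: rows parted by semicolons, each of 7 numbers parted by spaces: the shift along the tool's x, y, z in m, then the turn, a rotation vector about the tool's x, y, z in degrees, then the gripper command: -1 is shut, 1 is fully open, values between are in proportion. A call has exactly 8 rows; each row is the pose to reach, as a shift and turn from the pose measured when the call began, along the tool's axes at that moment; what a row does not reach only later rows make up. A row lasts 1/8 s, in which the tool goes at most 62.5 mm and 10.7 degrees, less where a joint would pass 70% of its speed; a pose out of reach is approached as far as the arm can. A call with a gripper value outside its range is refused whole. The fingers move at their own pace and stop on an object; the grip force is fixed at half the most. Time passes only in rows, so rows that repeat a pose let the fingers close, or fill a call up. It gives the time, the measured TCP pose, the force and the opening at its end, in the units of the state.
- telemetry.get_obs(): the state, without advancing time (a new reading comes with each control period).
- snapshot(name): name is "scene" or "top"; returns a dict with "img" (420x560x3 uint8, red, green, blue), "range_z" (420x560 float32, m along the optical axis (not along the pixel's ray), 0 where there is no reading), "intrinsics" (3x3 intrinsics, pixels), "k1" (the pictures are not rectified: a ray, as slopes to the right and down, at radius r is drawn at 1 + k1 r^2 times it, then the intrinsics apply), "R" (3x3) and "t" (3): a world point X has camera coordinates R X + t. Camera axes: x right, y down, z forward; pixel columns grow to the right and rows downward; lengths in m; the calibration is good to about 2 mm. A picture is of the moment at which its call begins.
- job.close_job(): hands the job in, once; it reports no verdict.
Trained networks look in a picture, given as the dict that the camera call returned (one of the last four; its "shot" number tells which), for a name from the list of things; names that differ only in an ending like _2 or _b are one class to them, and where a whole thing is asked for, a point or a joint stands for the part that bears it (a point fixed in the world has none). Each returns a list of dicts, best first, with "conf" (0 to 1); they miss things now and then, are a little off and sometimes report something else, mostly with a low value. They report only what shows in the picture. A call takes as long as a camera call.
- models.cut_out(name, picture): "region" (420x560 bool, what is visible of it) and "uv" ([column, row] in pixels, amid what is visible of it).
- models.spot_point(name, picture): "uv" ([column, row] in pixels: a listed point, or the origin of a listed thing).
The state is a dict: "clock": time; "joint_pos": joint angles; "qvel": joint speeds; "tau": joint torques, N m; "tool_pos": TCP position; "orientation": TCP orientation; "force": force on the tool from outside, world axes, zero at the start; "moment": the same for the moment, N m; "opening": finger opening in m.
Only numpy, scipy, OpenCV 4.12 (cv2) and the standard library are available. Lean on these libraries where they do the work, as an engineer would, in place of code of your own. Each camera call takes 0.05 s, during which the arm holds its last target.

## Working session

There is one attempt and no reset: what is moved stays moved. The work goes in short steps, Python scripts to look and compute and a tool call to move; the robot and the scene stay as the last step left them, time stands still between calls to the robot, and variables do not carry over. Pictures are saved under pics/ and viewed, and the job is handed in when it is done.

Besides the shell and the picture viewer there is one more tool, called after "Request:" as a command line: name --argument value ..., lists and objects as JSON in quotes. jog_arm: Moves the arm, as the interface text tells. Its arguments: {"type":"object","properties":{"targets":{"type":"string"}},"required":["targets"]}

```bash
ls; mkdir -p pics; python3 - <<'E'
from plant import telemetry, snapshot, job, models, ctrl
import cv2,numpy as np,pickle
o=telemetry.get_obs();print({k:np.round(v,4) for k,v in o.items()})
for n in ["scene","top"]:
    s=snapshot(n);cv2.imwrite(f"pics/{n}0.png",s["img"][:,:,::-1]);pickle.dump(s,open(f"{n}0.pkl","wb"))
    print(n,s["intrinsics"],s["k1"],s["R"],s["t"])
    for t in ["knob_grip","leaf_hinge","leaf_grip"]:
        for d in models.spot_point(t,s)[:2]:print(t,np.round(d["uv"],1),round(d["conf"],2))
E
```

```text
pics
{'clock': np.float64(0.0), 'joint_pos': array([ 8.54334e+01,  2.05917e+01,  6.37400e-01, -2.00000e-02,
       -7.01358e+01, -1.65057e+01]), 'qvel': array([ 0.0529,  0.0003, -0.0451,  0.0295,  0.0714,  0.0125]), 'tau': array([ 1.00000e-04, -5.82714e+01,  2.93054e+01,  6.99720e+00,
        7.00000e-03, -1.00000e-04]), 'tool_pos': array([0.2426, 0.6294, 0.2256]), 'orientation': array([ 1.799083e+02, -7.500000e-03, -2.107910e+01]), 'force': array([-0.2838, -0.8255,  0.4187]), 'moment': array([-0.0442,  0.0286,  0.0107]), 'opening': np.float64(0.0873)}
scene [[391.84740405   0.         281.09378471]
 [  0.         391.84740405 209.7117359 ]
 [  0.           0.           1.        ]] 0.005138619876910282 [[-8.40675501e-01  5.41539079e-01  3.57281622e-04]
 [ 3.30876596e-01  5.14168921e-01 -7.91297035e-01]
 [-4.28701971e-01 -6.65105816e-01 -6.11431823e-01]] [ 0.47661917 -0.09584924  1.32054046]
knob_grip [248.  175.8] 0.72
knob_grip [421.1 354.6] 0.62
leaf_hinge [301.9 233. ] 0.58
top [[433.90297833   0.         279.90152835]
 [  0.         433.90297833 203.67042412]
 [  0.           0.           1.        ]] 0.047256725940566 [[-0.00432756 -0.99998571  0.00313937]
 [-0.9847785   0.0037162  -0.17377424]
 [ 0.17376009 -0.00384361 -0.98478051]] [0.05057175 0.59620761 1.24560123]
```

View pics/scene0.png

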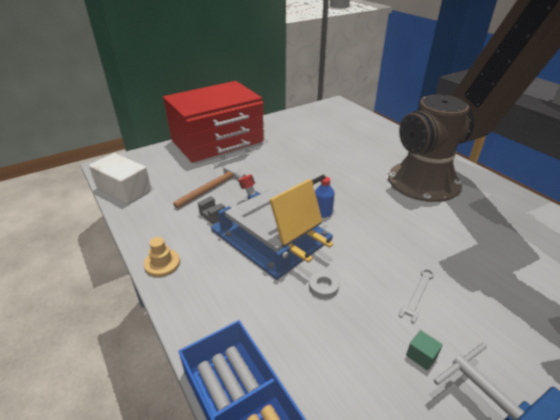

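View pics/top0.png

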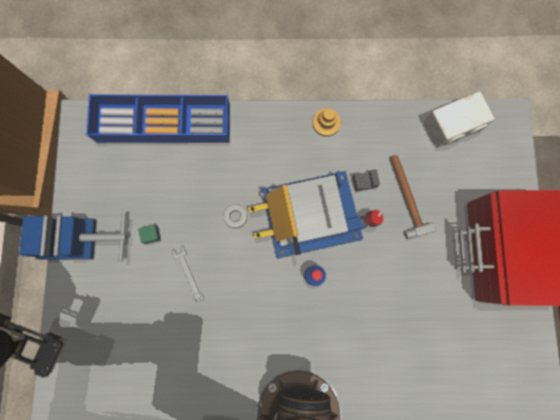

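The scene picture shows the yellow leaf around (297,212) with its black peg at about (320,180), the red knob at (247,180) and the oil bottle beside the peg. In the top view the peg is at about (296,245), the knob at (375,217) and the oil at (316,275).

```bash
cat > h.py <<'E'
import numpy as np,cv2
from plant import telemetry, snapshot, models, ctrl
from scipy.spatial.transform import Rotation as Ro
def slopes(s,uv):
    K=s["intrinsics"];uv=np.atleast_2d(np.asarray(uv,float)).reshape(-1,1,2)
    return cv2.undistortPoints(uv,K,np.array([s["k1"],0,0,0,0.]) ).reshape(-1,2)
def cloud(s,mask=None):
    if mask is None: mask=np.ones(s["range_z"].shape,bool)
    v,u=np.nonzero(mask&(s["range_z"]>0)); z=s["range_z"][v,u]
    n=slopes(s,np.c_[u,v]); P=np.c_[n*z[:,None],z]
    return (P-s["t"])@s["R"], np.c_[u,v]
def ray(s,uv):
    n=slopes(s,uv)[0]; d=s["R"].T@np.r_[n,1]; return -s["R"].T@s["t"], d/np.linalg.norm(d)
def proj(s,X):
    p=np.atleast_2d(X)@s["R"].T+s["t"]; n=p[:,:2]/p[:,2:]; r2=(n**2).sum(1,keepdims=True)
    return (n*(1+s["k1"]*r2))@s["intrinsics"][:2,:2].T+s["intrinsics"][:2,2]
E
python3 - <<'E'
from h import *
for n in ["scene","top"]:
    s=snapshot(n)
    for t in ["knob_grip","leaf_hinge","leaf_grip"]:
        for d in models.spot_point(t,s)[:2]:print(n,t,np.round(d["uv"],1),round(d["conf"],2))
    for t in ["bed","leaf","tilt_knob","bearing","oil","green_block","v_block","hammer","wrench"]:
        for d in models.cut_out(t,s)[:1]:
            P,_=cloud(s,d["region"]); 
            print(n,t,np.round(d["uv"]),round(d["conf"],2),len(P),np.round(np.percentile(P,[5,50,95],axis=0),3).tolist())
            if t in("bed","leaf","tilt_knob"): np.save(f"{n}_{t}.npy",P)
    big=cv2.resize(s["img"][130:300,150:420] if n=="scene" else s["img"][150:300,220:430],None,fx=2.9,fy=2.9,interpolation=cv2.INTER_CUBIC)
    cv2.imwrite(f"pics/{n}_z.png",big[:,:,::-1])
    if n=="top":
        # colours
        P,uv=cloud(s)
E
```

```text
scene knob_grip [320.3 179.6] 0.65
scene knob_grip [248.3 179.2] 0.43
scene leaf_hinge [300.  234.2] 0.92
scene leaf_grip [319.2 180.4] 0.92
scene bed [283. 216.] 0.95 4496 [[0.491, -0.11, 0.063], [0.585, 0.042, 0.088], [0.654, 0.097, 0.187]]
scene tilt_knob [246. 179.] 0.46 169 [[0.532, -0.234, 0.068], [0.556, -0.209, 0.083], [0.571, -0.199, 0.095]]
scene bearing [324. 280.] 0.85 597 [[0.539, 0.161, 0.005], [0.57, 0.193, 0.02], [0.599, 0.223, 0.023]]
scene oil [326. 198.] 0.87 575 [[0.37, -0.056, 0.012], [0.396, -0.03, 0.073], [0.412, -0.019, 0.12]]
scene green_block [425. 346.] 0.57 855 [[0.492, 0.423, 0.008], [0.523, 0.447, 0.045], [0.535, 0.469, 0.048]]
scene v_block [211. 204.] 0.8 474 [[0.653, -0.243, 0.003], [0.683, -0.213, 0.034], [0.702, -0.175, 0.046]]
scene hammer [212. 182.] 0.78 619 [[0.512, -0.395, 0.01], [0.621, -0.335, 0.023], [0.743, -0.3, 0.028]]
scene wrench [418. 302.] 0.92 520 [[0.326, 0.296, 0.002], [0.414, 0.337, 0.008], [0.467, 0.372, 0.01]]
top knob_grip [373.5 218.6] 0.56
top leaf_hinge [275.2 216.3] 0.78
top leaf_grip [297.8 244.7] 0.93
top bed [300. 212.] 
[... 208 characters left out ...]
.51 252 [[0.529, -0.248, 0.07], [0.549, -0.223, 0.084], [0.571, -0.204, 0.095]]
top bearing [229. 217.] 0.59 393 [[0.535, 0.156, -0.0], [0.565, 0.187, 0.019], [0.596, 0.219, 0.024]]
top oil [312. 274.] 0.89 290 [[0.363, -0.069, 0.077], [0.385, -0.046, 0.091], [0.408, -0.025, 0.123]]
top green_block [151. 234.] 0.64 301 [[0.49, 0.414, 0.014], [0.51, 0.433, 0.044], [0.532, 0.458, 0.049]]
top v_block [368. 178.] 0.77 436 [[0.648, -0.248, 0.01], [0.671, -0.218, 0.035], [0.696, -0.183, 0.047]]
top hammer [411. 210.] 0.77 939 [[0.507, -0.405, 0.001], [0.585, -0.351, 0.023], [0.737, -0.309, 0.029]]
top wrench [188. 277.] 0.84 337 [[0.327, 0.292, 0.001], [0.388, 0.324, 0.006], [0.457, 0.354, 0.012]]
```

```bash
ls pics
```

```text
scene0.png
scene_z.png
top0.png
top_z.png
```

View pics/scene_z.png

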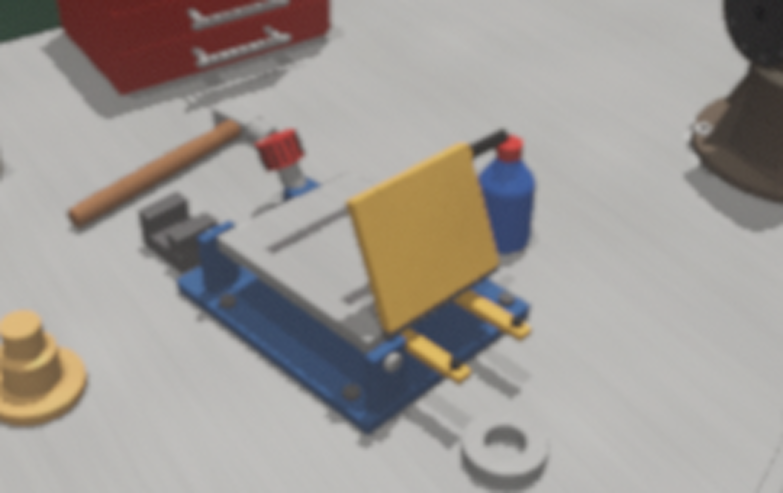

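View pics/top_z.png

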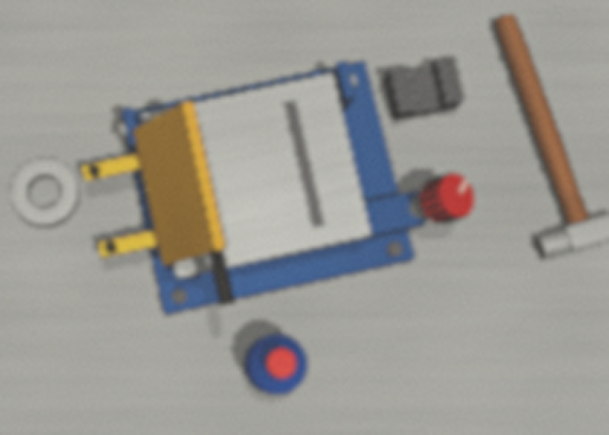

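```bash
python3 - <<'E'
from h import *
import pickle
S={n:pickle.load(open(n+"0.pkl","rb")) for n in("scene","top")}
def tri(a,b):
    A=np.zeros((3,3));B=np.zeros(3)
    L=[ray(S["scene"],a),ray(S["top"],b)]
    for o,d in L:
        M=np.eye(3)-np.outer(d,d);A+=M;B+=M@o
    X=np.linalg.solve(A,B);return X,[np.linalg.norm((np.eye(3)-np.outer(d,d))@(X-o)) for o,d in L]
for n,a,b in [("peg",[319.2,180.4],[297.8,244.7]),("hinge",[300,234.2],[275.2,216.3]),("knob",[248.3,179.2],[373.5,218.6])]:
    X,e=tri(a,b);print(n,np.round(X,4),np.round(e,4))
# planes
def fit(P,it=6,th=.004):
    rng=np.random.default_rng(0);best=0
    for _ in range(500):
        q=P[rng.choice(len(P),3)];n=np.cross(q[1]-q[0],q[2]-q[0]);
        if np.linalg.norm(n)<1e-9: continue
        n/=np.linalg.norm(n);m=abs((P-q[0])@n)<th
        if m.sum()>best:best=m.sum();bm=m
    for _ in range(it):
        c=P[bm].mean(0);n=np.linalg.svd(P[bm]-c,full_matrices=False)[2][2];bm=abs((P-c)@n)<th
    if n[2]<0:n=-n
    return n,c,bm
for nm in("scene","top"):
    s=S[nm];P,uv=cloud(s);img=s["img"][uv[:,1],uv[:,0]].astype(int)
    roi=(P[:,0]>.42)&(P[:,0]<.72)&(P[:,1]>-.15)&(P[:,1]<.16)
    yel=roi&(img[:,0]-img[:,2]>60)&(img[:,1]-img[:,2]>30)&(P[:,2]>.09)
    n,c,m=fit(P[yel]);print(nm,"leaf plane",n.round(4),c.round(4),m.sum())
    gray=roi&(abs(img[:,0]-img[:,2])<25)&(P[:,2]>.05)&(P[:,2]<.11)
    nb,cb,mb=fit(P[gray]);print("bed plane",nb.round(4),cb.round(4),mb.sum())
    pts=P[gray][mb]; r=cv2.minAreaRect(((pts[:,:2])*1000).astype(np.float32));print(r)
    ax=np.cross(n,nb);print("axis",ax/np.linalg.norm(ax), "angle",np.degrees(np.arccos(abs(n@nb))))
    print("uv of red:")
    red=(img[:,0]-img[:,1]>70)&(img[:,0]-img[:,2]>70)&(P[:,1]<-.18)&(P[:,1]>-.27)&(P[:,0]>.5)&(P[:,0]<.6)
    print(P[red].mean(0),red.sum(),uv[red].mean(0))
E
```

```text
peg [0.4598 0.0053 0.1718] [0.0058 0.0058]
hinge [0.5535 0.0636 0.0735] [0.0023 0.0023]
knob [ 0.5447 -0.222   0.0797] [0.0022 0.0022]
scene leaf plane [-0.2116  0.881   0.4231] [0.5575 0.0543 0.145 ] 1970
bed plane [-0.05   -0.0123  0.9987] [ 0.61   -0.0396  0.0837] 1594
((578.48046875, -25.544166564941406), (170.67381286621094, 228.8039093017578), 7.931415557861328)
axis [0.97639837 0.20975119 0.05148464] angle 65.0252997729273
uv of red:
[ 0.55261966 -0.20978773  0.08648559] 74 [247.09459459 179.81081081]
top leaf plane [-0.2129  0.8803  0.4239] [0.5513 0.0481 0.15  ] 940
bed plane [-0.0523 -0.01    0.9986] [ 0.5778 -0.0558  0.0806] 2543
((577.2084350585938, -26.703231811523438), (178.14065551757812, 225.91725158691406), 12.36292552947998)
axis [0.97616354 0.21040257 0.05324934] angle 64.81378814671564
uv of red:
[ 0.54905934 -0.22985735  0.08786766] 131 [376.32061069 217.32061069]
```

```bash
python3 - <<'E'
from h import *
import pickle
S={n:pickle.load(open(n+"0.pkl","rb")) for n in("scene","top")}
ex=np.array([.9763,.2101,.0525]);ex/=np.linalg.norm(ex);ez=np.array([-.052,-.0105,.9987]);ey=np.cross(ez,ex);ey/=np.linalg.norm(ey);ez=np.cross(ex,ey)
h=np.array([.5535,.0636,.0775])
for nm in S:
    s=S[nm];P,uv=cloud(s);img=s["img"][uv[:,1],uv[:,0]].astype(int)
    q=(P-h)@np.c_[ex,ey,ez]
    dark=(img.max(1)<75)&(q[:,2]>.08)&(q[:,2]<.13)&(abs(q[:,1]+.04)<.03)&(q[:,0]<-.06)&(q[:,0]>-.14)
    print(nm,dark.sum(),np.round(np.percentile(q[dark],[5,25,50,75,95],axis=0),4).tolist())
    for x0 in (-.115,-.105,-.095,-.085,-.075):
        m=dark&(abs(q[:,0]-x0)<.005)
        if m.sum(): print(x0,m.sum(),np.round(np.median(q[m],0),4), 'world',np.round(np.median(P[m],0),4))
    cam=-s["R"].T@s["t"];print("view dir bed",np.round((h-cam)/np.linalg.norm(h-cam)@np.c_[ex,ey,ez],3))
    yel=(img[:,0]-img[:,2]>60)&(img[:,1]-img[:,2]>30)&(q[:,2]>.01)&(q[:,2]<.14)&(abs(q[:,1])<.1)&(abs(q[:,0])<.09)
    # distance of outer face from hinge line: leaf normal in bed frame
    n=np.array([0,np.cos(np.radians(25)),np.sin(np.radians(25))])
    print("yellow face offset",np.round(np.percentile(q[yel]@n,[10,50,90]),4),"x range",np.round(np.percentile(q[yel][:,0],[1,99]),4),"radial", np.round(np.percentile(q[yel]@np.array([0,-n[2],n[1]]),[1,99]),4))
    g=(abs(img[:,0]-img[:,2])<25)&(abs(q[:,2])<.012)&(q[:,1]<-.05)&(q[:,1]>-.25)&(abs(q[:,0])<.1)
    print("bed z",np.median(q[g][:,2]),"x",np.percentile(q[g][:,0],[1,99]),"y",np.percentile(q[g][:,1],[1,99]))
    print("peg pred uv",proj(s,h+np.c_[ex,ey,ez]@[-.097,-.040,.1003]))
E
```

```text
scene 30 [[-0.1102, -0.0318, 0.1055], [-0.1021, -0.0305, 0.1071], [-0.0949, -0.0291, 0.1084], [-0.0854, -0.0276, 0.1095], [-0.0778, -0.0266, 0.1106]]
-0.115 2 [-0.1115 -0.0308  0.1095] world [0.4455 0.0089 0.181 ]
-0.105 7 [-0.1054 -0.0292  0.1088] world [0.4515 0.0126 0.1808]
-0.095 9 [-0.0954 -0.0283  0.1083] world [0.4613 0.0149 0.1807]
-0.085 7 [-0.0856 -0.029   0.1083] world [0.4702 0.0165 0.1812]
-0.075 5 [-0.0779 -0.0286  0.1082] world [0.4779 0.0177 0.1815]
view dir bed [-0.598 -0.5   -0.626]
yellow face offset [0.0175 0.0194 0.021 ] x range [-0.0655  0.0694] radial [0.0065 0.1213]
bed z 0.004178468229597422 x [-0.07764183  0.08509778] y [-0.19593248 -0.05203402]
peg pred uv [[315.81002167 179.60885216]]
top 55 [[-0.116, -0.0405, 0.1061], [-0.1074, -0.0382, 0.1083], [-0.0979, -0.0362, 0.1094], [-0.0884, -0.0339, 0.1111], [-0.0782, -0.0322, 0.1131]]
-0.115 11 [-0.1144 -0.0356  0.109 ] world [0.4442 0.0041 0.1804]
-0.105 14 [-0.1046 -0.0365  0.1092] world [0.4532 0.0042 0.181 ]
-0.095 14 [-0.0945 -0.0364  0.111 ] world [0.4625 0.0067 0.1834]
-0.085 11 [-0.0851 -0.0355  0.1097] world [0.4728 0.0093 0.1826]
-0.075 5 [-0.0768 -0.0355  0.1091] world [0.4809 0.0117 0.1825]
view dir bed [ 0.091 -0.022 -0.996]
yellow face offset [0.0123 0.0172 0.0186] x range [-0.0681  0.0651] radial [0.0115 0.1236]
bed z 0.0031653623715696528 x [-0.08350572  0.08346118] y [-0.19624773 -0.05602006]
peg pred uv [[297.19276635 245.43608476]]
```

```bash
cat >> h.py <<'E'
ex=np.array([.9763,.2101,.0525]);ex/=np.linalg.norm(ex);_z=np.array([-.052,-.0105,.9987]);ey=np.cross(_z,ex);ey/=np.linalg.norm(ey);ez=np.cross(ex,ey)
B=np.c_[ex,ey,ez]; H=np.array([.5523,.0683,.0808])
def peg(q,h=None):
    a=np.arctan2(-.006,.1078)+2.007-q
    return (H if h is None else h)+B@[-.097,.108*np.cos(a),.108*np.sin(a)]
def pose():
    o=telemetry.get_obs(); return o["tool_pos"],Ro.from_euler("xyz",o["orientation"],degrees=True),o
def rel(p,R,p0=None,R0=None):
    if p0 is None: p0,R0,_=pose()
    d=R0.inv().apply(p-p0); w=(R0.inv()*R).as_rotvec(degrees=True)
    return np.r_[d,w]
def show(p,R): print(np.round(rel(p,R),4))
E
python3 - <<'E'
from h import *
R=Ro.from_euler("xyz",[180,0,12.1],degrees=True)
for q in (0,.44,1.2,2.007): print(q,peg(q).round(4))
p=peg(0)+[0,0,.06-ctrl.grip_depth*0]; print(ctrl.grip_depth)
show(p,R)
E
```

```text
0 [0.4609 0.0077 0.1759]
0.44 [0.4507 0.0531 0.1834]
1.2 [0.4372 0.1243 0.1493]
2.007 [0.4352 0.1534 0.0696]
-0.0188
[ 4.27300e-01  5.02200e-01 -9.30000e-03  9.00000e-04 -1.00000e-04
 -3.31691e+01]
```

Request:
jog_arm --targets "0.04 0.047 -0.005 0 0 -6 1; 0.08 0.094 -0.01 0 0 -12 1; 0.12 0.141 -0.01 0 0 -18 1; 0.16 0.188 -0.01 0 0 -24 1; 0.2 0.235 -0.01 0 0 -30 1; 0.24 0.282 -0.01 0 0 -33.2 1; 0.28 0.329 -0.01 0 0 -33.2 1; 0.32 0.376 -0.01 0 0 -33.2 1"

```text
clock: 2.7
tool_pos: [0.4064, 0.1621, 0.2371]
orientation: [-180.0, -0.1, 12.2]
force: [2.0, 0.7, -0.1]
opening: 0.0879
```

```bash
python3 - <<'E'
from h import *
R=Ro.from_euler("xyz",[180,0,12.1],degrees=True)
p,_,o=pose();print(p,o["orientation"],o["joint_pos"].round(1))
show(peg(0)+[0,0,.06],R);show(peg(0)+[0,0,-.019],R)
E
```

```text
[0.40642244 0.16213044 0.2371087 ] [-1.79959927e+02 -7.25947152e-02  1.21669018e+01] [ 47.8  -3.1 -26.5   0.  -66.5  54.4]
[ 0.0207  0.1625  0.0012 -0.0401 -0.0726  0.0669]
[ 0.0206  0.1625  0.0802 -0.0401 -0.0726  0.0669]
```

Request:
jog_arm --targets "0.006 0.04 0 0 0 0 1; 0.011 0.085 0 0 0 0 1; 0.016 0.13 0 0 0 0 1; 0.0205 0.1625 0 0 0 0 1; 0.0205 0.1625 0.02 0 0 0 0.3; 0.0205 0.1625 0.04 0 0 0 0; 0.0205 0.1625 0.05 0 0 0 0; 0.0205 0.1625 0.05 0 0 0 0"

```text
clock: 3.7
tool_pos: [0.4606, 0.0076, 0.1868]
orientation: [-180.0, -0.0, 12.2]
force: [0.2, -0.5, 0.4]
opening: 0.0533
```

```bash
python3 - <<'E'
from h import *
R=Ro.from_euler("xyz",[180,0,12.1],degrees=True)
show(peg(0)+[0,0,-.019],R)
for n,sl in(("scene",(slice(100,260),slice(200,420))),("top",(slice(150,300),slice(220,430)))):
    s=snapshot(n);cv2.imwrite(f"pics/{n}_2.png",cv2.resize(s["img"][sl],None,fx=3,fy=3,interpolation=cv2.INTER_CUBIC)[:,:,::-1])
    print(proj(s,peg(0)))
E
```

```text
[ 0.0003  0.      0.0299 -0.0245 -0.0216  0.08  ]
[[317.31208351 179.23255529]]
[[295.52369445 245.78811702]]
```

View pics/scene_2.png

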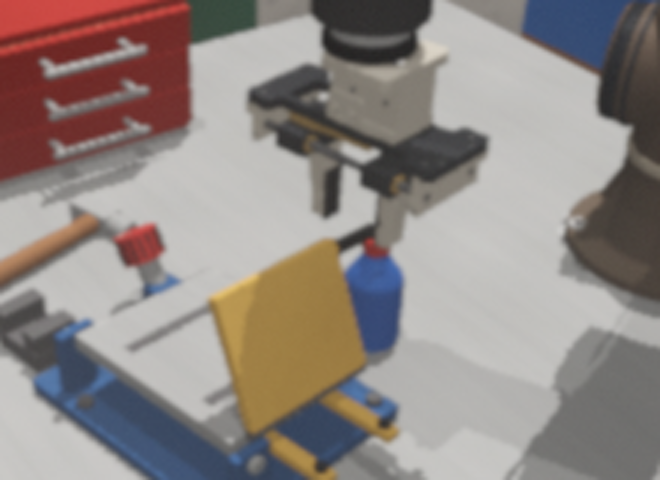

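View pics/top_2.png

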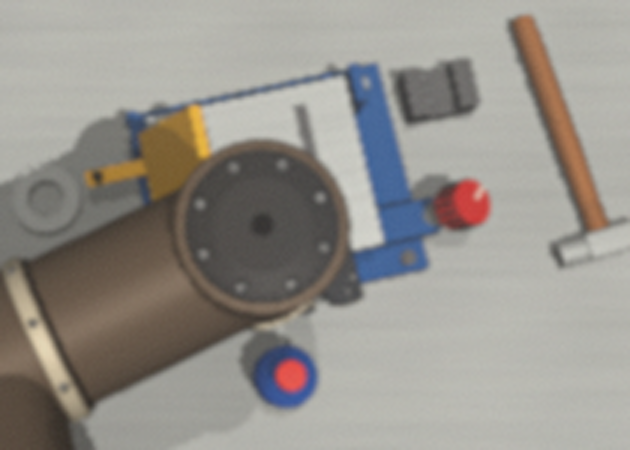

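The scene crop shows the two fingers, at (325,200) and (392,225), straddling the black peg at (357,237). I'll go down and grip.

Request:
jog_arm --targets "0 0 0.01 0 0 0 0; 0 0 0.02 0 0 0 0; 0 0 0.03 0 0 0 0; 0 0 0.03 0 0 0 0; 0 0 0.03 0 0 0 -0.6; 0 0 0.03 0 0 0 -1; 0 0 0.03 0 0 0 -1; 0 0 0.03 0 0 0 -1"

```text
clock: 4.8
tool_pos: [0.4614, 0.0078, 0.1579]
orientation: [-180.0, -0.1, 12.2]
force: [0.4, -0.4, 0.9]
opening: 0.0134
```

```bash
python3 - <<'E'
from h import *
p,R,o=pose();print(p,o["orientation"],o["opening"],o["force"])
g=p+R.apply([0,0,ctrl.grip_depth]);print(g, peg(0), B.T@(g-H))
E
```

```text
[0.46138185 0.00784397 0.15792839] [-1.79973057e+02 -1.45476383e-01  1.22010135e+01] 0.013362249213737213 [ 0.39580714 -0.42154328  0.94277841]
[0.46133706 0.00782525 0.17672833] [0.46088039 0.0076574  0.17586803] [-0.09647374 -0.04005237  0.1011055 ]
```

```bash
cat > arc.py <<'E'
from h import *
import sys
qs=np.linspace(float(sys.argv[1]),float(sys.argv[2]),9)[1:]
p,R,o=pose(); Rt=Ro.from_euler("xyz",[180,0,12.1],degrees=True)
g=p+R.apply([0,0,ctrl.grip_depth]); l=B.T@(g-H)
print("q now",2.007+np.arctan2(-.006,.1078)-np.arctan2(l[2],l[1]),"r",np.hypot(l[1],l[2]),"x",l[0],o["force"].round(1),o["opening"])
off=float(sys.argv[3]) if len(sys.argv)>3 else 0
for q in qs: print(round(q,2),np.round(R.inv().apply(peg(q)+[0,0,off]-g),4))
E
python3 arc.py 0 .7
```

```text
q now 0.003424279632843641 r 0.10874978262036555 x -0.09647373661232517 [ 0.4 -0.4  0.9] 0.013362249213737213
0.09 [-0.0006 -0.0089 -0.0022]
0.18 [-0.0007 -0.018  -0.0046]
0.26 [-0.0008 -0.0273 -0.0061]
0.35 [-0.0008 -0.0368 -0.0068]
0.44 [-0.0008 -0.0462 -0.0066]
0.52 [-0.0008 -0.0556 -0.0057]
0.61 [-0.0007 -0.0649 -0.0039]
0.7 [-0.0005 -0.074  -0.0013]
```

Request:
jog_arm --targets "-0.0003 -0.009 -0.0025 0 0 0 -1; -0.0003 -0.018 -0.005 0 0 0 -1; -0.0004 -0.0273 -0.0063 0 0 0 -1; -0.0004 -0.0368 -0.007 0 0 0 -1; -0.0004 -0.0462 -0.0068 0 0 0 -1; -0.0004 -0.0556 -0.006 0 0 0 -1; -0.0003 -0.065 -0.004 0 0 0 -1; -0.0003 -0.074 -0.0013 0 0 0 -1"

```text
clock: 5.8
tool_pos: [0.4459, 0.0811, 0.1593]
orientation: [-180.0, -0.2, 12.2]
force: [4.0, -2.1, 1.0]
opening: 0.0128
```

```bash
python3 arc.py .7 1.4
```

```text
q now 0.7085105037789907 r 0.10823534462280357 x -0.0961751215952794 [ 4.  -2.1  1. ] 0.012771814051451157
0.79 [-0.0007 -0.0079  0.0033]
0.88 [-0.0004 -0.0164  0.0075]
0.96 [-0.0002 -0.0245  0.0123]
1.05 [ 0.0001 -0.0321  0.0178]
1.14 [ 0.0004 -0.0393  0.024 ]
1.22 [ 0.0007 -0.0458  0.0308]
1.31 [ 0.0011 -0.0518  0.0381]
1.4 [ 0.0015 -0.0571  0.046 ]
```

Forces are tiny, so I'll carry on.

Request:
jog_arm --targets "-0.0007 -0.008 0.0033 0 0 0 -1; -0.0005 -0.0165 0.0075 0 0 0 -1; -0.0003 -0.0245 0.0123 0 0 0 -1; 0 -0.0321 0.0178 0 0 0 -1; 0.0003 -0.0393 0.024 0 0 0 -1; 0.0006 -0.0458 0.0308 0 0 0 -1; 0.001 -0.0518 0.038 0 0 0 -1; 0.0014 -0.0571 0.046 0 0 0 -1"

```text
clock: 6.8
tool_pos: [0.4359, 0.1383, 0.1131]
orientation: [-179.9, -0.3, 12.2]
force: [6.0, -0.9, 0.8]
opening: 0.0127
```

```bash
python3 arc.py 1.4 2.03
```

```text
q now 1.4065474801663393 r 0.10862303819617712 x -0.09636725901695771 [ 6.  -0.9  0.8] 0.012748023266841862
1.48 [-0.0003 -0.0033  0.0072]
1.56 [ 0.0001 -0.0068  0.0149]
1.64 [ 0.0005 -0.0097  0.0228]
1.72 [ 0.0009 -0.012   0.031 ]
1.79 [ 0.0013 -0.0137  0.0394]
1.87 [ 0.0017 -0.0147  0.0478]
1.95 [ 0.0021 -0.015   0.0563]
2.03 [ 0.0025 -0.0146  0.0648]
```

Request:
jog_arm --targets "0 -0.0033 0.0072 0 0 0 -1; 0.0003 -0.0068 0.0149 0 0 0 -1; 0.0007 -0.0097 0.0228 0 0 0 -1; 0.0011 -0.012 0.031 0 0 0 -1; 0.0015 -0.0137 0.0394 0 0 0 -1; 0.0019 -0.0147 0.0478 0 0 0 -1; 0.0023 -0.015 0.0563 0 0 0 -1; 0.0027 -0.0148 0.0648 0 0 0 -1"

```text
clock: 7.8
tool_pos: [0.4368, 0.1537, 0.05]
orientation: [-180.0, -0.4, 12.3]
force: [-5.1, -7.8, 47.0]
opening: 0.0132
```

```bash
python3 arc.py 2.0 2.05;python3 - <<'E'
from h import *
for n,sl in(("scene",(slice(120,300),slice(200,420))),):
    s=snapshot(n);cv2.imwrite(f"pics/{n}_3.png",cv2.resize(s["img"][sl],None,fx=3,fy=3,interpolation=cv2.INTER_CUBIC)[:,:,::-1])
E
```

```text
q now 2.0152469953561107 r 0.1080415081542828 x -0.0955729778428928 [-5.1 -7.8 47. ] 0.013246894139605584
2.01 [-0.0015 -0.     -0.0009]
2.01 [-0.0014  0.     -0.0002]
2.02 [-0.0014  0.0001  0.0004]
2.02 [-0.0014  0.0001  0.0011]
2.03 [-0.0013  0.0002  0.0018]
2.04 [-0.0013  0.0002  0.0025]
2.04 [-0.0013  0.0003  0.0031]
2.05 [-0.0013  0.0003  0.0038]
```

View pics/scene_3.png

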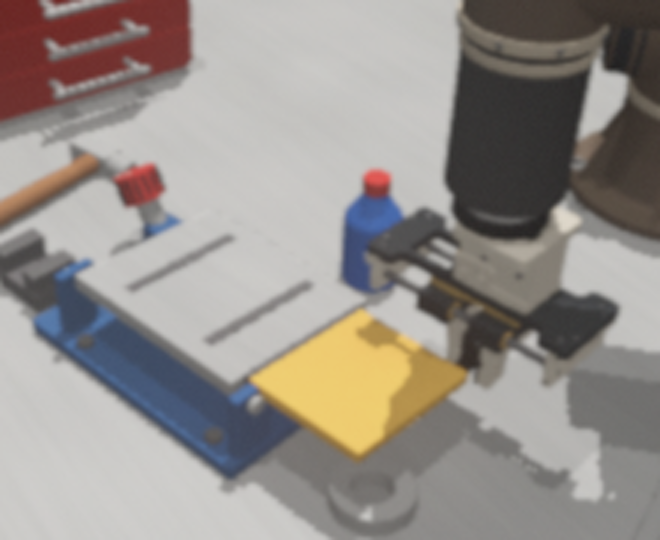

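The leaf lies flat at about (360,385) in the crop, on its stops with 47 N of support. I'll relieve the load, open partly and lift off.

Request:
jog_arm --targets "0 0 -0.0005 0 0 0 -1; 0 0 -0.001 0 0 0 -1; 0 0 -0.001 0 0 0 -0.5; 0 0 -0.001 0 0 0 -0.2; 0 0 -0.001 0 0 0 -0.1; 0 0 -0.001 0 0 0 -0.1; 0 0 -0.02 0 0 0 -0.1; 0 0 -0.05 0 0 0 -0.1"

```text
clock: 8.85
tool_pos: [0.4357, 0.1531, 0.099]
orientation: [180.0, -0.2, 12.3]
force: [0.6, 0.1, 0.2]
opening: 0.0396
```

```bash
python3 - <<'E'
from h import *
p,R,o=pose();print(p,o["orientation"],o["joint_pos"].round(1),o["opening"],o["force"].round(1))
s=snapshot("scene")
P,uv=cloud(s);img=s["img"][uv[:,1],uv[:,0]].astype(int)
q=(P-H)@B
yel=(img[:,0]-img[:,2]>50)&(img[:,1]-img[:,2]>30)&(abs(q[:,2])<.03)&(q[:,1]>.01)&(q[:,1]<.13)&(abs(q[:,0])<.075)
c=P[yel].mean(0);n=np.linalg.svd(P[yel]-c,full_matrices=False)[2][2];n*=np.sign(n[2])
g=(abs(img[:,0]-img[:,2])<25)&(abs(q[:,2])<.012)&(q[:,1]<-.01)&(q[:,1]>-.2)&(abs(q[:,0])<.08)
c=P[g].mean(0);m=np.linalg.svd(P[g]-c,full_matrices=False)[2][2];m*=np.sign(m[2])
print("leaf n bed",n@B,yel.sum(),"bed n",m,m@B,"tilt",np.arcsin(m@np.array([np.cos(np.radians(12.15)),np.sin(np.radians(12.15)),0])),g.sum())
cv2.imwrite("pics/scene_4.png",cv2.resize(s["img"][120:300,200:420],None,fx=3,fy=3,interpolation=cv2.INTER_CUBIC)[:,:,::-1])
E
```

```text
[0.43568332 0.15305467 0.09904953] [179.9689771   -0.24829398  12.3070196 ] [ 44.    7.7 -35.7   0.2 -46.4  58.1] 0.03962959414140979 [0.6 0.1 0.2]
leaf n bed [-3.96720421e-04  8.26789077e-03  9.99965742e-01] 1871 bed n [-0.06308114 -0.0125711   0.99792922] [-1.18356694e-02  3.06671588e-04  9.99929909e-01] tilt -0.06435840306088919 2486
```

View pics/scene_4.png

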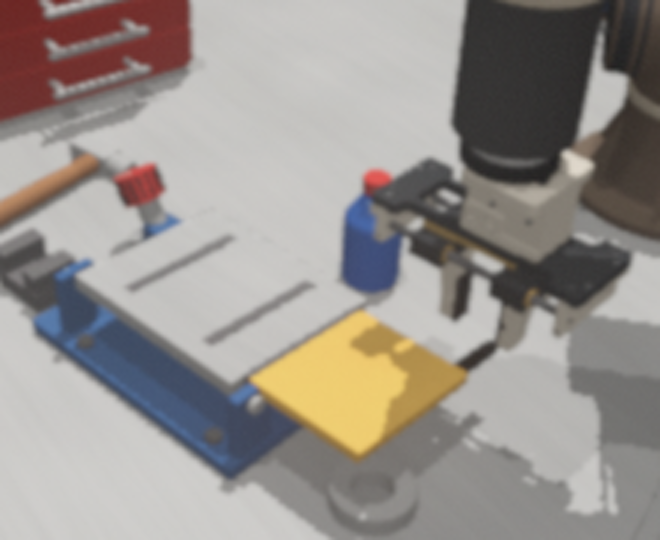

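The leaf is lying in plane with the bed (leaf tilt about the hinge about 0.008 rad), and the peg is free. Next I'll measure the knob.

```bash
python3 - <<'E'
from h import *
from scipy.optimize import least_squares
ps=np.radians(12.15);r=np.array([np.sin(ps),-np.cos(ps),0]);f=np.array([np.cos(ps),np.sin(ps),0])
t=np.radians(32);a=np.cos(t)*np.array([0,0,1])+np.sin(t)*r;b=np.cross(a,f);F=np.c_[f,b,a]
for n in ("scene","top"):
    s=snapshot(n)
    for d in models.spot_point("knob_grip",s)[:2]:print(n,np.round(d["uv"],1),round(d["conf"],2))
    P,uv=cloud(s);img=s["img"][uv[:,1],uv[:,0]].astype(int)
    red=(img[:,0]-img[:,1]>50)&(img[:,0]-img[:,2]>50)&(np.linalg.norm(P-[.545,-.222,.08],axis=1)<.06)
    Q=P[red]; c0=np.array([.545,-.222,.080])
    q=(Q-c0)@F
    print(n,red.sum(),"pct f,b,a",np.round(np.percentile(q,[2,10,50,90,98],axis=0),4).tolist(), uv[red].mean(0))
    # fit: face points a=+.012 from grip, side radius .023
    def res(x):
        u=q-x; rad=np.hypot(u[:,0],u[:,1])
        # signed distance to cylinder -20..12mm
        dr=rad-.023; da=np.maximum(u[:,2]-.012,-.02-u[:,2])
        return np.where((dr>0)&(da>0),np.hypot(dr,da),np.maximum(dr,da))
    for x0 in ([0,0,0],[0,.008,.005],[0,-.008,-.005]):
        R=least_squares(res,x0,loss="soft_l1",f_scale=.003);print(R.x.round(4),R.cost.round(6),"grip",(c0+F@R.x).round(4))
    cv2.imwrite(f"pics/{n}_5.png",cv2.resize(s["img"][140:260,190:300] if n=="scene" else s["img"][150:270,320:440],None,fx=5,fy=5,interpolation=cv2.INTER_CUBIC)[:,:,::-1])
E
```

```text
scene 136 pct f,b,a [[-0.0067, -0.016, -0.019], [-0.001, -0.0011, -0.016], [0.014, 0.0124, -0.0013], [0.0236, 0.0184, 0.0106], [0.0255, 0.0203, 0.0109]] [246.49264706 180.80147059]
[ 0.0026 -0.0053 -0.0014] 0.00021 grip [ 0.5483 -0.2251  0.076 ]
[ 0.0026 -0.0052 -0.0015] 0.00021 grip [ 0.5483 -0.225   0.076 ]
[ 0.0026 -0.0053 -0.0014] 0.00021 grip [ 0.5483 -0.2251  0.076 ]
top [374.5 219.1] 0.75
top 184 pct f,b,a [[-0.0163, -0.0269, -0.0132], [-0.0119, -0.0191, -0.0033], [0.0022, 0.0006, 0.011], [0.0171, 0.0132, 0.0137], [0.023, 0.0148, 0.0146]] [375.22826087 217.58695652]
[ 0.0033 -0.0096  0.0001] 0.00022 grip [ 0.55   -0.2293  0.075 ]
[ 0.0033 -0.0096  0.0001] 0.00022 grip [ 0.55   -0.2293  0.075 ]
[ 0.0033 -0.0096  0.0001] 0.00022 grip [ 0.55   -0.2293  0.075 ]
```

View pics/top_5.png

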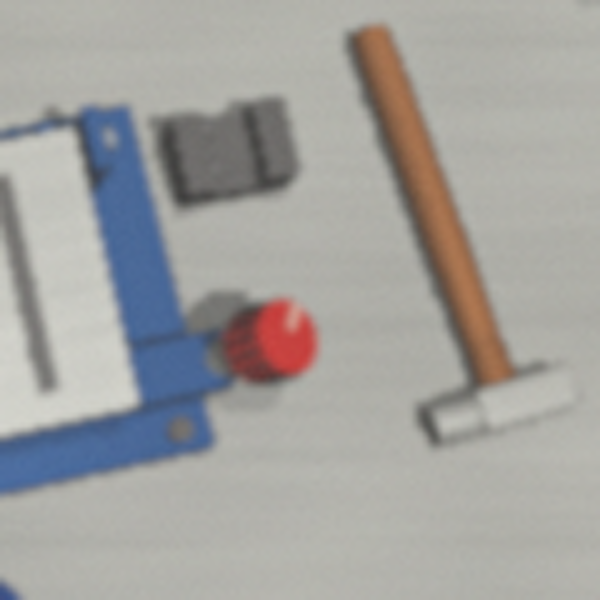

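View pics/scene_5.png

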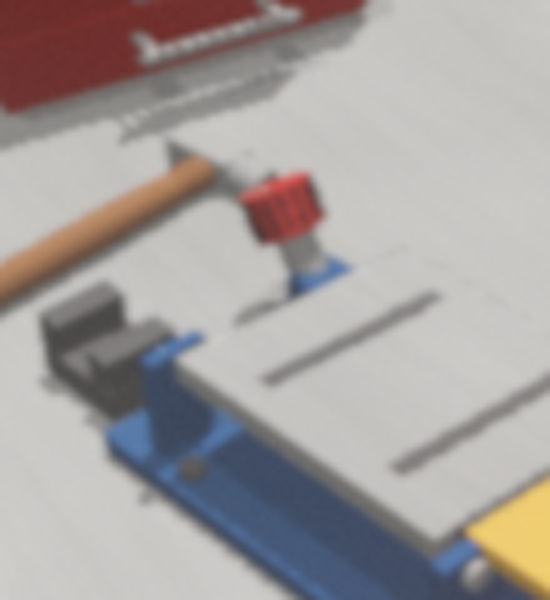

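```bash
cat >> h.py <<'E'
_ps=np.radians(12.15);rt=np.array([np.sin(_ps),-np.cos(_ps),0]);fw=np.array([np.cos(_ps),np.sin(_ps),0])
ka=np.cos(np.radians(32))*np.array([0,0,1])+np.sin(np.radians(32))*rt;kb=np.cross(ka,fw)
E
python3 - <<'E'
from h import *
import pickle
from scipy.optimize import least_squares
S={n:snapshot(n) for n in("top","scene")}
M={}
for n,s in S.items():
    i=s["img"].astype(int);m=(i[...,0]-i[...,1]>45)&(i[...,0]-i[...,2]>45)
    c=(375,218) if n=="top" else (247,180)
    k=np.zeros_like(m);k[c[1]-16:c[1]+16,c[0]-16:c[0]+16]=1;M[n]=m&k
    v,u=np.nonzero(M[n]);print(n,M[n].sum(),u.min(),u.max(),v.min(),v.max(),u.mean(),v.mean())
th=np.linspace(0,2*np.pi,40)
def sil(g,s):
    C=np.vstack([g+h*ka+.023*(np.cos(th)[:,None]*fw+np.sin(th)[:,None]*kb) for h in(-.02,.012)])
    hull=cv2.convexHull((proj(s,C)).astype(np.float32))
    im=np.zeros((420*4,560*4),np.uint8);cv2.fillConvexPoly(im,np.round((hull+.5)*4).astype(int),1);return cv2.resize(im.astype(np.float32),(560,420),interpolation=cv2.INTER_AREA)
from scipy.optimize import minimize
def cost(g,names):return sum(abs(sil(g,S[n])-M[n]).sum() for n in names)
g0=np.array([.549,-.227,.076])
for names in(["top","scene"],):
  for st in ([.549,-.227,.076],[.545,-.222,.08],[.553,-.229,.073]):
    R=minimize(cost,st,args=(names,),method="Nelder-Mead",options=dict(initial_simplex=np.array(st)+np.vstack([np.zeros(3),.006*np.eye(3)]),xatol=2e-4,fatol=.2));print(names,R.x.round(4),R.fun)
    print([ (n,round(cost(R.x,[n]),1)) for n in S])
print("face proj",proj(S["top"],R.x+.012*ka))
E
```

```text
top 206 366 383 210 224 374.80582524271847 217.8252427184466
scene 143 238 253 174 187 246.37062937062936 180.75524475524475
['top', 'scene'] [ 0.5497 -0.2273  0.076 ] 111.9375
[('top', np.float32(66.6)), ('scene', np.float32(45.3))]
['top', 'scene'] [ 0.55   -0.2285  0.0752] 112.1875
[('top', np.float32(66.4)), ('scene', np.float32(45.8))]
['top', 'scene'] [ 0.5498 -0.2282  0.0747] 111.5625
[('top', np.float32(66.2)), ('scene', np.float32(45.3))]
face proj [[377.66792395 216.72711776]]
```

```bash
cat >> h.py <<'E'
KG=np.array([.5498,-.228,.0755])
def kR(phi):
    x=Ro.from_rotvec(np.radians(phi)*ka).apply(fw); z=-ka; return Ro.from_matrix(np.c_[x,np.cross(z,x),z])
def ktcp(back): return KG+ka*(back-.0188)   # grasp point 'back' m above grip point
E
python3 - <<'E'
from h import *
Rt=kR(-20)
for p in ([.45,.1,.22],[.5,-.05,.25],):print(np.round(rel(np.array(p),Rt),4))
show(ktcp(.11),Rt);print(ktcp(.11))
E
```

```text
[ 3.10000e-03  5.50000e-02 -1.21400e-01  3.16197e+01 -5.84460e+00
  1.97206e+01]
[ 2.01000e-02  2.12200e-01 -1.51300e-01  3.16197e+01 -5.84460e+00
  1.97206e+01]
[ 3.01000e-02  4.45100e-01 -5.41000e-02  3.16197e+01 -5.84460e+00
  1.97206e+01]
[ 0.55997181 -0.27524607  0.15284199]
```

Request:
jog_arm --targets "0 0 -0.06 0 0 0 -0.1; 0.002 0.03 -0.11 0 0 0 0; 0.005 0.075 -0.145 4 -0.7 2.5 0.2; 0.01 0.13 -0.155 8 -1.5 5 0.4; 0.015 0.185 -0.16 13 -2.4 8 0.4; 0.02 0.24 -0.16 18 -3.3 11 0.4; 0.024 0.295 -0.155 23 -4.3 14.5 0.4; 0.027 0.35 -0.14 27 -5 17 0.4"

```text
clock: 10.2
tool_pos: [0.537, -0.1855, 0.238]
orientation: [-153.7, 8.4, -3.1]
force: [1.2, 1.4, 0.1]
opening: 0.0612
```

```bash
python3 - <<'E'
from h import *
p,R,o=pose();print(p,o["joint_pos"].round(1),o["opening"])
show(ktcp(.11),kR(-20));show(ktcp(.05),kR(-20));show(ktcp(0),kR(-20))
E
```

```text
[ 0.53697241 -0.18546505  0.23798033] [-16.6  21.7   8.  -23.6 -90.8 104.2] 0.06117070764879579
[ 0.04    0.1148  0.0327  4.4433 -0.9199  2.6193]
[ 0.0391  0.1101  0.0925  4.4433 -0.9199  2.6193]
[ 0.0384  0.1062  0.1424  4.4433 -0.9199  2.6193]
```

Request:
jog_arm --targets "0.015 0.04 0.012 2 -0.4 1.2 0.4; 0.028 0.085 0.024 4.4 -0.9 2.6 0.4; 0.04 0.115 0.033 4.4 -0.9 2.6 0.4; 0.0397 0.1132 0.055 4.4 -0.9 2.6 0.4; 0.0393 0.1115 0.075 4.4 -0.9 2.6 0.4; 0.0391 0.1101 0.0925 4.4 -0.9 2.6 0.4; 0.0391 0.1101 0.0925 4.4 -0.9 2.6 0.4; 0.0391 0.1101 0.0925 4.4 -0.9 2.6 0.4"

```text
clock: 11.2
tool_pos: [0.5536, -0.2445, 0.1024]
orientation: [-149.7, 10.4, -5.0]
force: [0.5, -0.0, 0.1]
opening: 0.061
```

```bash
python3 - <<'E'
from h import *
p,R,o=pose();print(p,o["joint_pos"].round(1),o["opening"],o["force"])
show(ktcp(0),kR(-20))
for n,sl in(("scene",(slice(100,260),slice(180,340))),("top",(slice(150,300),slice(280,430)))):
    s=snapshot(n);cv2.imwrite(f"pics/{n}_6.png",cv2.resize(s["img"][sl],None,fx=3.7,fy=3.7,interpolation=cv2.INTER_CUBIC)[:,:,::-1])
E
```

```text
[ 0.5536297  -0.24450191  0.10243875] [-23.   34.    8.7 -25.7 -84.9 112.1] 0.060963084414179365 [ 0.48435618 -0.01421257  0.14176763]
[-0.0003 -0.0001  0.0506  0.0804 -0.0395  0.0497]
```

View pics/scene_6.png

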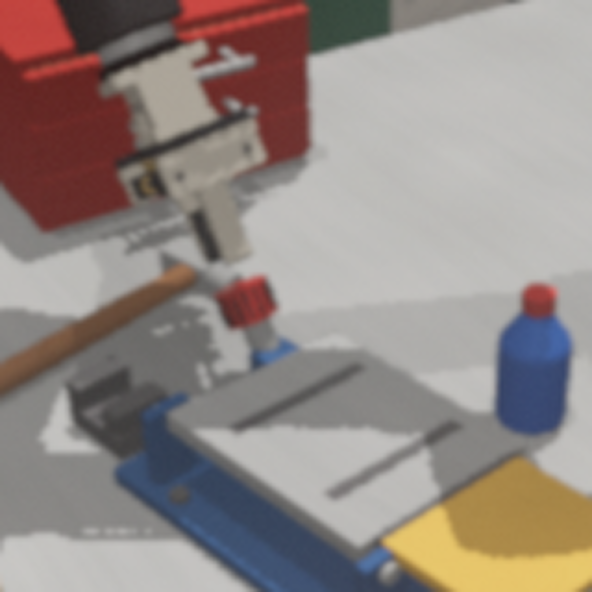

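View pics/top_6.png

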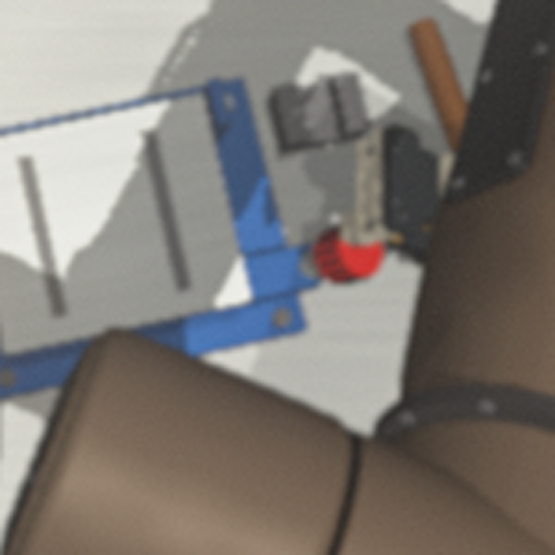

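The scene crop shows the fingers in line with the red knob at (245,300). I'll advance along the axis.

Request:
jog_arm --targets "0 0 0.01 0 0 0 0.5; 0 0 0.02 0 0 0 0.5; 0 0 0.03 0 0 0 0.5; 0 0 0.04 0 0 0 0.5; 0 0 0.049 0 0 0 0.5; 0 0 0.049 0 0 0 0.5; 0 0 0.049 0 0 0 0.2; 0 0 0.049 0 0 0 0.1"

```text
clock: 12.3
tool_pos: [0.5486, -0.2197, 0.0615]
orientation: [-149.7, 10.3, -5.0]
force: [-1.3, 0.1, 0.3]
opening: 0.0517
```

Request:
jog_arm --targets "0 0 0 0 0 0 0.05; 0 0 0 0 0 0 0; 0 0 0 0 0 0 -1; 0 0 0 0 0 0 -1; 0 0 0 0 0 0 -1; 0 0 0 0 0 0 -1; 0 0 0 0 0 0 -1; 0 0 0 0 0 0 -1"

```text
clock: 13.3
tool_pos: [0.5488, -0.2187, 0.0622]
orientation: [-149.6, 10.3, -5.0]
force: [0.1, 4.9, 4.5]
opening: 0.0457
```

```bash
python3 - <<'E'
from h import *
p,R,o=pose();print(p,o["joint_pos"].round(1),o["opening"],o["force"],o["moment"])
show(ktcp(0),kR(-20))
cam=["scene","top"]
s=snapshot("scene");cv2.imwrite("pics/scene_7.png",cv2.resize(s["img"][100:260,180:340],None,fx=3.7,fy=3.7,interpolation=cv2.INTER_CUBIC)[:,:,::-1])
E
```

```text
[ 0.54884629 -0.21868914  0.06215709] [-21.3  34.9   4.5 -26.7 -79.7 113.1] 0.0457492439317117 [0.13965164 4.88424564 4.50471551] [ 0.82969466 -0.4084661  -0.35159078]
[-0.0007  0.0011  0.0026  0.0264 -0.1308  0.1045]
```

View pics/scene_7.png

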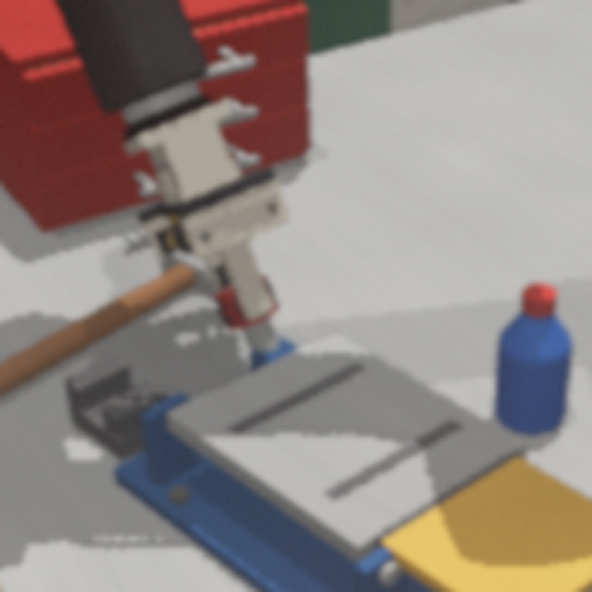

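Gripped at 45.7 mm. I'll turn it 60° first and then check.

Request:
jog_arm --targets "0 0 0 0 0 8 -1; 0 0 0 0 0 16 -1; 0 0 0 0 0 24 -1; 0 0 0 0 0 32 -1; 0 0 0 0 0 40 -1; 0 0 0 0 0 48 -1; 0 0 0 0 0 56 -1; 0 0 0 0 0 60 -1"

```text
clock: 14.35
tool_pos: [0.5491, -0.2184, 0.0624]
orientation: [-173.7, 31.4, -66.2]
force: [0.4, 3.8, 2.2]
opening: 0.0457
```

```bash
cat > tilt.py <<'E'
from h import *
import sys
p,R,o=pose();print(p.round(4),o["joint_pos"].round(1),o["opening"],o["force"].round(1),o["moment"].round(2))
print("rel to -20:",rel(p,R,ktcp(0),kR(-20)).round(3))
for n in("scene","top"):
    s=snapshot(n)
    P,uv=cloud(s);img=s["img"][uv[:,1],uv[:,0]].astype(int);q=(P-H)@np.c_[fw,-rt,[0,0,1]]
    for nm,m in (("leaf",(img[:,0]-img[:,2]>50)&(img[:,1]-img[:,2]>30)&(abs(q[:,2])<.03)&(q[:,1]>.01)&(q[:,1]<.13)&(abs(q[:,0])<.075)),
                 ("bed",(abs(img[:,0]-img[:,2])<25)&(abs(q[:,2])<.02)&(q[:,1]<-.01)&(q[:,1]>-.19)&(abs(q[:,0])<.078))):
        Q=q[m]
        if len(Q)<150: print(n,nm,"few",len(Q));continue
        for _ in range(5):
            A=np.c_[Q[:,:2],np.ones(len(Q))];c=np.linalg.lstsq(A,Q[:,2],rcond=None)[0];r=Q[:,2]-A@c;Q=Q[abs(r)<2.5*r.std()+1e-4]
        sx=Q[:,0].std();print(n,nm,"tilt",-np.arctan(c[0]).round(4)*-1 * -1 if 0 else np.round(-np.arctan(c[0]),4),"roll",c[1].round(4),"z0",c[2].round(4),len(Q),"se",round(r.std()/sx/len(Q)**.5,5))
cv2.imwrite(f"pics/{sys.argv[1]}.png",cv2.resize(snapshot("scene")["img"][100:300,180:400],None,fx=3,fy=3,interpolation=cv2.INTER_CUBIC)[:,:,::-1])
E
python3 tilt.py t1; python3 - <<'E'
import pickle
E
```

```text
[ 0.5491 -0.2184  0.0624] [-21.3  34.9   4.5 -26.7 -79.7  53. ] 0.04572771112131946 [0.4 3.8 2.2] [-0.46 -0.59 -0.07]
rel to -20: [ 1.0000e-03 -2.0000e-03 -3.0000e-03  6.3000e-02  1.3800e-01  6.0043e+01]
scene leaf tilt -0.0369 roll -0.002 z0 0.0022 1774 se 0.00067
scene bed tilt -0.0383 roll 0.0 z0 0.0023 2363 se 0.0005
top leaf tilt -0.0379 roll 0.0005 z0 0.0008 1793 se 0.00141
top bed tilt -0.0386 roll -0.0 z0 0.0012 3175 se 0.00093
```

View pics/t1.png

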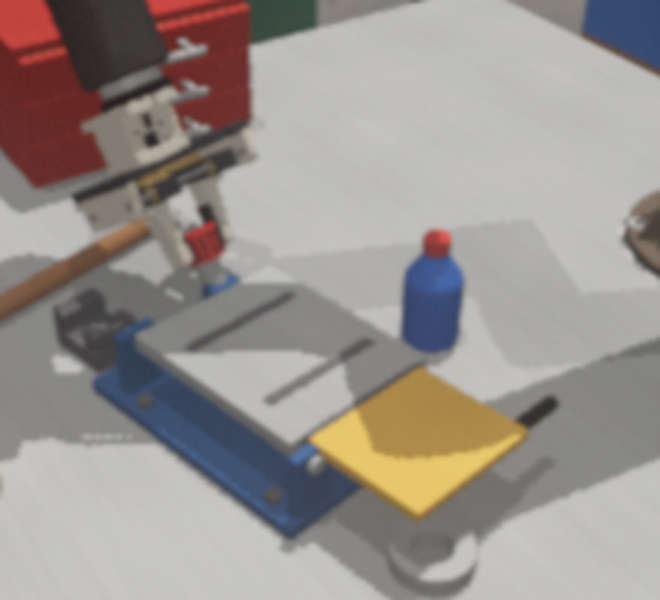

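All four fits agree: the bed tilt is now about -0.038, and it rose by about 0.026 as expected for 60°. About 87° remains.

Request:
jog_arm --targets "0 0 0 0 0 8 -1; 0 0 0 0 0 17 -1; 0 0 0 0 0 26 -1; 0 0 0 0 0 36 -1; 0 0 0 0 0 46 -1; 0 0 0 0 0 56 -1; 0 0 0 0 0 66 -1; 0 0 0 0 0 75 -1"

```text
clock: 15.5
tool_pos: [0.5495, -0.2184, 0.0623]
orientation: [150.6, 13.1, -146.3]
force: [1.4, 2.9, -0.6]
opening: 0.0454
```

```bash
python3 tilt.py t2
```

```text
[ 0.5495 -0.2184  0.0623] [-21.3  34.9   4.5 -26.8 -79.6 -22. ] 0.045426574489307196 [ 1.4  2.9 -0.6] [-0.76 -1.11 -0.24]
rel to -20: [ 1.00000e-03 -2.00000e-03 -3.00000e-03  2.20000e-01  1.18000e-01
  1.34981e+02]
scene leaf tilt -0.0056 roll -0.0018 z0 0.0046 1803 se 0.00066
scene bed tilt -0.0061 roll -0.0009 z0 0.0046 2437 se 0.00052
top leaf tilt -0.0069 roll -0.0003 z0 0.0036 1785 se 0.00136
top bed tilt -0.0047 roll -0.0019 z0 0.0035 3159 se 0.00093
```

Request:
jog_arm --targets "0 0 0 0 0 4 -1; 0 0 0 0 0 9 -1; 0 0 0 0 0 13 -1; 0 0 0 0 0 13 -1; 0 0 0 0 0 13 -1; 0 0 0 0 0 13 -1; 0 0 0 0 0 13 -1; 0 0 0 0 0 13 -1"

```text
clock: 16.65
tool_pos: [0.5496, -0.2185, 0.0623]
orientation: [148.7, 6.7, -157.3]
force: [2.1, 1.5, -0.3]
opening: 0.0453
```

```bash
python3 tilt.py t3; python3 - <<'E'
from h import *
for n in("scene","top"):
    s=snapshot(n);P,uv=cloud(s);q=(P-H)@np.c_[fw,-rt,[0,0,1]]
    m=(abs(P[:,2])<.006)&(P[:,0]>.3)&(P[:,0]<.75)&(P[:,1]>-.1)&(P[:,1]<.5)
    A=np.c_[q[m][:,:2],np.ones(m.sum())];print(n,"bench slope",np.linalg.lstsq(A,q[m][:,2]+H[2],rcond=None)[0],m.sum())
E
```

```text
[ 0.5496 -0.2185  0.0623] [-21.3  34.9   4.5 -26.8 -79.6 -34.5] 0.04533287338160068 [ 2.1  1.5 -0.3] [-1.08 -1.23 -0.25]
rel to -20: [ 1.00000e-03 -2.00000e-03 -3.00000e-03  2.55000e-01  1.07000e-01
  1.47552e+02]
scene leaf tilt 0.0006 roll -0.0031 z0 0.0051 1812 se 0.00063
scene bed tilt 0.0001 roll 0.0002 z0 0.0051 2460 se 0.00052
top leaf tilt 0.0013 roll 0.0013 z0 0.0038 1796 se 0.00136
top bed tilt 0.0002 roll -0.0011 z0 0.0039 3160 se 0.00092
scene bench slope [-0.00113551 -0.00042714  0.00102084] 29258
top bench slope [-1.07791178e-03 -3.60123968e-04 -8.76869100e-05] 18463
```

Level within about 0.001 rad. I'll open, then back off along the axis.

Request:
jog_arm --targets "0 0 0 0 0 0 0.1; 0 0 0 0 0 0 0.3; 0 0 0 0 0 0 0.4; 0 0 0 0 0 0 0.4; 0 0 -0.02 0 0 0 0.4; 0 0 -0.05 0 0 0 0.4; 0 0 -0.09 0 0 0 0.4; 0 0 -0.12 0 0 0 0.4"

```text
clock: 17.9
tool_pos: [0.563, -0.2825, 0.167]
orientation: [148.9, 6.7, -157.4]
force: [0.2, -0.0, 0.9]
opening: 0.0613
```

Request:
jog_arm --targets "0 0 -0.03 0 0 0 0.4; 0 0 -0.05 0 0 0 0.4; 0 0 -0.05 0 0 0 0.4; 0 0 -0.05 0 0 0 0.4; 0 0 -0.05 0 0 0 0.4; 0 0 -0.05 0 0 0 0.4; 0 0 -0.05 0 0 0 0.4; 0 0 -0.05 0 0 0 0.4"

```text
clock: 18.9
tool_pos: [0.5683, -0.3082, 0.2095]
orientation: [148.9, 6.7, -157.3]
force: [0.1, 0.0, -0.0]
opening: 0.0614
```

```bash
python3 tilt.py t4; python3 - <<'E'
from h import *
for n in("scene","top"):
    s=snapshot(n)
    for t in ["bearing","oil","green_block","v_block","hammer","wrench"]:
        for d in models.cut_out(t,s)[:1]:
            P,_=cloud(s,d["region"]);print(n,t,round(d["conf"],2),np.round(np.median(P,0),3))
E
```

```text
[ 0.5683 -0.3082  0.2095] [-26.8  33.4  22.  -24.7 -98.8 -38.1] 0.061387341054397054 [ 0.1  0.  -0. ] [-1.73 -0.56  0.06]
rel to -20: [ 1.00000e-03 -2.00000e-03 -1.76000e-01  3.53000e-01  2.72000e-01
  1.47543e+02]
scene leaf tilt 0.0001 roll -0.0009 z0 0.005 1836 se 0.00066
scene bed tilt 0.0002 roll -0.0004 z0 0.0051 2436 se 0.00052
top leaf tilt 0.0003 roll 0.0013 z0 0.0039 1767 se 0.00134
top bed tilt 0.0028 roll 0.0014 z0 0.0042 3206 se 0.0009
scene bearing 0.54 [0.544 0.137 0.086]
scene oil 0.84 [ 0.397 -0.033  0.068]
scene green_block 0.93 [0.524 0.448 0.044]
scene v_block 0.79 [ 0.683 -0.205  0.035]
scene hammer 0.64 [ 0.623 -0.335  0.023]
top bearing 0.62 [0.562 0.207 0.02 ]
top green_block 0.74 [ 0.548 -0.222  0.085]
top v_block 0.61 [ 0.674 -0.218  0.036]
top hammer 0.74 [ 0.64  -0.338  0.023]
top wrench 0.92 [0.394 0.326 0.007]
```

View pics/t4.png

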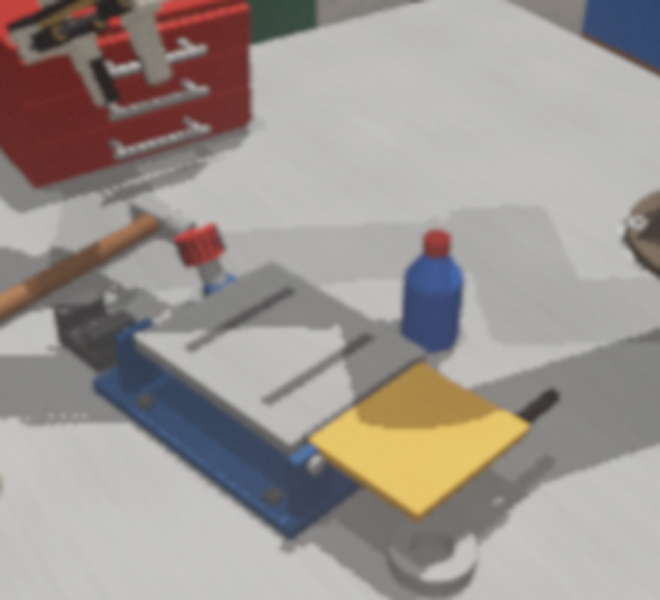

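The picture shows the bed level, with the leaf flat beside it at (420,440), the knob free at (200,243), the oil and bearing in place, and the arm clear. I'll hand it in.

```bash
python3 -c "
from plant import job;print(job.close_job())"
```

```text
the job is handed in; nothing more can be done
None
```

The leaf is folded out on its stops, the bed is level, and the job was handed in at about 19 s of the 72 s; no verdict is reported.

- **Leaf:** I swung it over by its peg at about 0.7 rad/s and lowered it until the stops carried 47 N, then eased off and let go. In the last check it lies in one plane with the bed (roll within about 0.001 rad).
- **Bed:** I turned the red knob about 147° clockwise in one grip, taking the bed from about -0.064 rad to level. The last plane fits of bed and leaf read 0.0001 to 0.0028 rad, against a limit of 0.012. The bench itself reads about 0.001 rad off in the same pictures.
- **Robot:** the gripper is open and about 0.17 m clear of the knob, with zero wrist force.
- **Other things on the bench:**
  - The oil, V-block, green block (scene camera) and wrench measured where they started.
  - The hammer also matched in the scene camera; its top-camera median was 55 mm off along the handle, probably because the arm hid part of it.
  - The bearing, now partly under the leaf, gave unreliable readings, including one that lay on the leaf. In the picture it lies where it was.
  - The detector also mistook the knob for the green block once.

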